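# Hang the nut driver on its balancer arm and bring it over the pump cover

### The arm

A 6-joint arm with a two-finger parallel gripper is mounted at the origin on the work surface. World frame = base frame: x ahead of the robot, y to its left, z up, the work surface at z = 0. Lengths are in mm, angles in rad, forces in N, time in s.
With the tool pointing down it reaches from about 350 to 975 mm from the base axis. Payload 7.1 kg.
Tool frame: the origin (TCP) lies midway between the tips of the shut fingers; the grasp point (between the pads) lies 19 mm behind it (bot.grasp_offset is the distance from the TCP to the grasp point, in mm); z points along the fingers, y is the line along which they close (so a half turn about z gives the same grasp; the last joint's range is limited). The gripper opens to 88 mm and grips with 3 to 60 N. Pads are 20 mm wide; open, the fingers measure 115 mm over their backs; the gripper's body (75 mm by 178 mm) begins 61 mm behind the grasp point.
Start: joints at [1.223, 0.423, 1.63, -0, 1.089, -0.019], TCP at [201.785, 591.513, 222.675] pointing down, gripper open.
Joint ranges: [-3, 3], [-0.9, 2.11], [0.09, 2.58], [-1.31, 4.45], [0.11, 2.69], [-2.54, 2.54]. Speed limits (rad/s): [2.39, 2.39, 3.01, 3.14, 3.14, 3.14].

### API

Orientations are given as a rotation vector (axis times angle).
In Python, from station import bot gives the robot as it stands. The module is installed in compiled form; this text tells all that it offers.
- The arm moves only by the tool arm_command, never from a script. Its argument "rows" is a list of rows, each an object with "fingers": the closure, from -1 (fully open) to 1 (shut); "dp": the shift along the tool's x, y, z in cm, a list of three; "dr": the turn, a rotation vector about the tool's x, y, z in rad, a list of three. In form: [{"fingers": fingers, "dp": [dx, dy, dz], "dr": [wx, wy, wz]}, ...]. A call has 1 to 12 rows; each row shifts and turns the commanded pose from where the row before left it, along the tool's axes as they then stand; what a row does not reach is not made up. A row lasts 1/8 s, in which the tool goes at most 62.5 mm and 10.7 degrees, less where a joint would pass 70% of its speed; a pose out of reach is approached as far as the arm can. A call with a gripper value outside its range is refused whole. The fingers move at their own pace and stop on an object; "newtons" is the grip in N (left out, the last holds). Time passes only in rows, so rows that do not move let the fingers close. It gives the time, the measured TCP pose, the force, the opening and the grip force at its end, in the units of the state.
- bot.state(): the state, without advancing time (a new reading comes with each control period).
- bot.camera(name): name is "scene" or "side" or "wrist"; returns a dict with "image" (400x640x3 uint8, red, green, blue), "fx", "fy", "cx", "cy" (pixels), "eye" and "rotation" of the camera in the world. Camera axes: x right, y down, z forward; pixel columns grow to the right and rows downward; lengths in mm; the calibration is good to about 2 mm. A picture is of the moment at which its call begins. There is no depth.
- bot.finish_job(): hands the job in; it is judged then, once.
Trained networks look in a picture, given as the dict that the camera call returned (one of the last four; its "shot" number tells which), for a name from the list of things; names that differ only in an ending like _2 or _b are one class to them, and where a whole thing is asked for, a point or a joint stands for the part that bears it (a point fixed in the world has none). Each returns a list of dicts, best first, with "conf" (0 to 1); they miss things now and then, are a little off and sometimes report something else, mostly with a low value. They report only what shows in the picture. A call takes as long as a camera call.
- bot.outline_of(picture, name): "mask" (400x640 bool, what is visible of it) and "xy" ([column, row] in pixels, amid what is visible of it).
- bot.landmark_of(picture, name): "xy" ([column, row] in pixels: a listed point, or the origin of a listed thing).
The state is a dict: "clock": time; "q": joint angles; "qvel": joint speeds; "joint_efforts": joint torques, N m; "position": TCP position; "ee_rot": TCP orientation; "contact_force": force on the tool from outside, world axes, zero at the start; "torque": the same for the moment, N m; "width": finger opening in mm; "grip_force": force on a finger pad.
Only numpy, scipy, OpenCV 4.12 (cv2) and the standard library are available. Lean on these libraries where they do the work, as an engineer would, in place of code of your own. Each camera call takes 0.05 s, during which the arm holds its last target. There are 200 camera calls.

### The job

Take the blue nut driver out of its bench holster and hang it by its square collar in the orange yoke of the yellow spring-balanced arm, with the collar fully down in the yoke. Ease it down with the arm and let go only once the arm carries it and has stopped sinking, so that the arm neither drops nor bounces. Leave it hanging still with its bit over the middle of the pump cover, swinging the arm round on its post as needed, without bumping the cover or disturbing the things round about.

Things in the scene. Friction and masses are not known exactly. Their poses are not given: they have to be found in the camera images.
- driver: upright blue cordless nut driver, bit down, 180 mm long, 0.45 to 0.78 kg (battery differs). Origin: centre of the underside of its square aluminium collar, 60 x 60 x 10 mm (z 0 to 10 mm), sides along the driver's x and y; z up. Below the collar a round neck 36 mm in diameter to z = -56 mm, then chuck and bit to z = -85 mm.
- driver_grip (a point): middle of the driver's blue handle, on its axis, 50 mm above the driver's origin: the place to grip it from above. Flat-sided block 50 mm along the driver's x, 42 mm along its y, from z = 10 to 84 mm above the driver's origin; over it a black cap 54 x 44 mm to z = 95 mm. Same axes as the driver.
- holster: holder screwed to the bench: base plate 90 x 90 mm and an upright round black tube, 56 mm outside, 44 mm inside. The driver stands in it, its collar resting on the rim, 95 mm above the bench; lift it straight out. Origin: centre of its underside.
- balancer: base of the balancer arm, bolted to the bench: plate 130 x 130 mm and round post. Origin: centre of its underside, on the upright axis about which the arm swings; z up. With joint swivel at 0 the arm points along this body's -x.
- yoke_seat (a point): middle of the flat seat in the orange yoke at the arm's free end; the driver's origin belongs here. z up (double links keep it level), 265 mm high unloaded; -x points out of the open mouth, away from the post. Slot for the neck 42 mm wide. The collar, square to the yoke (any quarter turn), drops between side cheeks 66 mm apart, 12 mm high, flared above them to 21 mm high and 88 mm wide.
- yoke_mouth (a point): point in front of the yoke's open mouth, 70 mm from the seat along its -x and 28 mm above it, same axes. A driver with its origin here clears the yoke; carried 70 mm along +x from here it is over the seat, then lowered. Rounded front lip 36 mm in front of the seat's middle, 7 mm high; back stop 36 mm behind it, 14 mm high; the arm's head begins 85 mm behind it.
- sink (a joint): how far the spring-balanced arm has sunk, rad: 0 at its upper stop (unloaded), 0.72 at its lower. About 0.5 N on the seat starts it, then about 62 N per m of sinking; with the driver's full weight it rests at about 0.29 to 0.5 rad, 64 to 109 mm lower. Let go far above or below that height, it drops or springs up and bounces.
- swivel (a joint): swing of the arm about its post, rad, growing counter-clockwise seen from above, -0.6 to 0.95. It stays where it is left (friction of about 1 N at the yoke). The seat is 0.10 m + 0.22 m x cos(0.2 - joint sink) from the post's axis, about 0.32 m.
- fixture: steel assembly plate 150 x 130 x 12 mm screwed to the bench, with a round cast aluminium pump cover (108 mm in diameter) held on it by two red clamps. Origin: centre of its underside, below the cover's middle.
- cover_mid (a point): middle of the pump cover, on top of its round boss, 50 mm above the bench. It lies about as far from the post's axis as the yoke's seat does (within 10 mm).
- end_bell: loose finned aluminium motor end cover, about 120 mm across, 46 mm high; bystander. Origin: centre of its underside.
- flange: loose aluminium flange casting, about 110 mm across, 50 mm high; bystander. Origin: centre of its underside.
- oil: green oil bottle, 60 mm in diameter, 170 mm high; bystander. Origin: centre of its underside.

How it is judged (in metres and radians):
On the way:
1. before letting go, the collar is down in the yoke, the arm has sunk under the driver (over 0.2 rad) and is at rest (under 0.05 rad/s) with the fingers still on the driver (distance between driver and yoke_seat below 0.01 m and value of joint sink above 0.2 rad and velocity of joint sink between -0.05 and 0.05 rad/s and contact force between the fingers and driver above 0.4 N), for 0.2 s.
At the end, for the whole second after the job is handed in: Driver hangs free, collar on the yoke seat (4 mm in height, 8 mm fore-aft, 6 mm sideways, tilt under 0.08 rad); arm sunk over 0.2 rad and still (under 0.04 rad/s, driver under 20 mm/s); driver axis within 30 mm of the pump cover's middle seen from above (x of driver in the frame of yoke_seat between -0.008 and 0.008 m and y of driver in the frame of yoke_seat between -0.006 and 0.006 m and z of driver in the frame of yoke_seat between -0.004 and 0.004 m and angle between driver's own z axis and vertical below 0.08 rad and value of joint sink above 0.2 rad and velocity of joint sink between -0.04 and 0.04 rad/s and linear speed of driver below 0.02 m/s and horizontal distance between driver and cover_mid below 0.03 m); the robot touches nothing.
It fails at once if the arm drops, springs up or bounces at over 0.5 rad/s (110 mm/s at the yoke) with the driver in it and let go (distance between driver and yoke_seat below 0.03 m and contact force between the fingers and driver below 0.1 N and (velocity of joint sink above 0.5 rad/s or velocity of joint sink below -0.5 rad/s)).
It fails at once if the driver is forced down or up with the arm at over 1 rad/s (220 mm/s at the yoke) (distance between driver and yoke_seat below 0.03 m and (velocity of joint sink above 1 rad/s or velocity of joint sink below -1 rad/s)).
It fails at once if the driver bumps the pump cover or its plate (over 3 N) (contact force between driver and fixture above 3 N).
It fails at once if the end cover, flange or oil bottle is moved by more than 20 mm (distance of any of end_bell, flange, oil from where it was at the start of the episode above 0.02 m).
It also fails if it takes over 54 s, if anything falls off the work surface, if the arm or the gripper's body presses on something with over 40 N, if the wrist force passes 120 N, or if a joint passes its speed limit or range.

## Working session

There is one attempt and no reset: what is moved stays moved. The work goes in short steps, Python scripts to look and compute and a tool call to move; the robot and the scene stay as the last step left them, time stands still between calls to the robot, and variables do not carry over. Pictures are saved under pics/ and viewed, at most 13 in all, crops included, and the job is handed in when it is done.

Besides the shell and the picture viewer there is one more tool, called after "Emit:" as name(argument=value, ...), one argument or row to a line, values as JSON. arm_command: Moves the arm, as the interface text tells. Its arguments: {"type":"object","properties":{"rows":{"type":"array","items":{"type":"object","properties":{"fingers":{"type":"number"},"dp":{"type":"array","items":{"type":"number"}},"dr":{"type":"array","items":{"type":"number"}}}}},"newtons":{"type":"number"}},"required":["rows"]}

```bash
mkdir -p pics; cat > h.py <<'E'
import numpy as np, cv2
from station import bot
from scipy.spatial.transform import Rotation as R
def ray(p,xy):
    d=np.array([(xy[0]-p['cx'])/p['fx'],(xy[1]-p['cy'])/p['fy'],1.]); d=np.array(p['rotation'])@d
    return np.array(p['eye'],float),d/np.linalg.norm(d)
def atz(p,xy,z):
    e,d=ray(p,xy); return e+d*(z-e[2])/d[2]
def tri(rs):
    A=np.zeros((3,3));b=np.zeros(3)
    for e,d in rs:
        M=np.eye(3)-np.outer(d,d);A+=M;b+=M@e
    x=np.linalg.solve(A,b); return x,[float(np.linalg.norm(np.cross(x-e,d))) for e,d in rs]
def proj(p,X):
    c=np.array(p['rotation']).T@(np.array(X,float)-np.array(p['eye'])); return [p['fx']*c[0]/c[2]+p['cx'],p['fy']*c[1]/c[2]+p['cy']]
E
python3 - <<'E'
from h import *
np.set_printoptions(precision=1,suppress=True)
P={}
for c in ['scene','side']:
    P[c]=bot.camera(c); print(c,np.array(P[c]['eye']),P[c]['fx'])
for n in ['driver','driver_grip','holster','balancer','yoke_seat','yoke_mouth','fixture','cover_mid','end_bell','flange','oil']:
    rs=[]
    for c in P:
        L=bot.landmark_of(P[c],n)
        print(n,c,[(np.array(l['xy']),round(l['conf'],2)) for l in L[:2]])
        if L: rs.append(ray(P[c],L[0]['xy']))
    if len(rs)==2: print('   ',*tri(rs))
cv2.imwrite('pics/a.png',cv2.cvtColor(P['scene']['image'],cv2.COLOR_RGB2BGR))
cv2.imwrite('pics/b.png',cv2.cvtColor(P['side']['image'],cv2.COLOR_RGB2BGR))
print(bot.state(),bot.grasp_offset)
E
```

```text
scene [1576.8  390.6 1165. ] 410.79485591956757
side [  10.5 -655.  1266.4] 483.4905766334991
driver scene [(array([259.1, 208.6]), 0.75)]
driver side [(array([388.2, 252.1]), 0.64)]Traceback (most recent call last):
  File "<stdin>", line 12, in <module>
  File "h.py", line 13, in tri
    x=np.linalg.solve(A,b); return x,[float(np.linalg.norm(np.cross(x-e,d))) for e,d in rs]
                                                           ~~~~~~~~^^^^^^^
    raise ValueError("At least one array has zero dimension")
ValueError: At least one array has zero dimension
```

```bash
sed -i "s/np.array(p\['rotation'\])/rot(p)/g" h.py; cat >> h.py <<'E'
def rot(p):
    r=np.array(p['rotation'],float)
    return r if r.shape==(3,3) else (R.from_rotvec(r) if r.size==3 else R.from_quat(r)).as_matrix()
E
python3 - <<'E'
from h import *
np.set_printoptions(precision=1,suppress=True)
P={}
for c in ['scene','side']:
    P[c]=bot.camera(c); print(c,np.array(P[c]['eye']),P[c]['rotation'])
cv2.imwrite('pics/a.png',cv2.cvtColor(P['scene']['image'],cv2.COLOR_RGB2BGR))
cv2.imwrite('pics/b.png',cv2.cvtColor(P['side']['image'],cv2.COLOR_RGB2BGR))
for n in ['driver','driver_grip','holster','balancer','yoke_seat','yoke_mouth','fixture','cover_mid','end_bell','flange','oil']:
    rs=[]
    for c in P:
        L=bot.landmark_of(P[c],n)
        print(n,c,[(np.array(l['xy']),round(l['conf'],2)) for l in L[:2]])
        if L: rs.append(ray(P[c],L[0]['xy']))
    if len(rs)==2: print('   ',*tri(rs))
print(bot.state(),bot.grasp_offset)
E
```

```text
scene [1576.8  390.6 1165. ] [-1.5 -2.   0.9]
side [  10.5 -655.  1266.4] [-2.4  0.8 -0.3]
driver scene [(array([261. , 210.4]), 0.8)]
driver side [(array([390.6, 251.9]), 0.71)]
    [ 611.9 -179.9  100.3] [1.930074173686503, 1.9300741736865743]
driver_grip scene [(array([260.5, 197.6]), 0.92), (array([353.2, 223.7]), 0.24)]
driver_grip side [(array([394.9, 247.6]), 0.88)]
    [ 600.9 -190.2  150.2] [9.475800415191557, 9.475800415191552]
holster scene [(array([261.9, 225.4]), 0.7)]
holster side [(array([386.1, 270.8]), 0.65)]
    [ 604.4 -186.9   10.7] [0.0908427455797966, 0.09084274557976546]
balancer scene [(array([411.8, 280.4]), 0.95)]
balancer side [(array([289. , 147.7]), 0.77)]
    [661.5 410.9   2.4] [2.3398107314046865, 2.3398107314046075]
yoke_seat scene [(array([327.6, 196. ]), 0.73), (array([353.4, 212.8]), 0.37)]
yoke_seat side [(array([337.7, 154.2]), 0.89)]
    [624.5  86.6 264.9] [1.51516112689235, 1.5151611268924141]
yoke_mouth scene [(array([310.7, 186.1]), 0.92)]
yoke_mouth side [(array([354.5, 163. ]), 0.79)]
    [625.6  22.2 287.3] [4.553360838209677, 4.553360838
[... 508 characters left out ...]
51.6]), 0.79)]
flange side [(array([225.3, 147.3]), 0.79)]
    [474.7 548.7   1.8] [2.7121434408051264, 2.712143440805144]
oil scene [(array([213. , 215.6]), 0.73)]
oil side [(array([439.4, 326.1]), 0.87), (array([338.1, 155. ]), 0.16)]
    [ 612.4 -401.2    0.5] [1.2827481240343397, 1.282748124034435]
{'clock': 1.4, 'q': array([ 1.2,  0.4,  1.6, -0. ,  1.1, -0. ]), 'qvel': array([-0., -0., -0.,  0.,  0., -0.]), 'joint_efforts': array([  0. , -54.5, -27.4,   0.1,   0. ,  -0. ]), 'position': array([201.8, 591.5, 222.7]), 'ee_rot': array([0.5, 3.1, 0. ]), 'contact_force': array([ 0.1,  0. , -0.7]), 'torque': array([0., 0., 0.]), 'grip_force': 0.0, 'width': 87.57383098889235} 18.700000000000003
```

View pics/a.png

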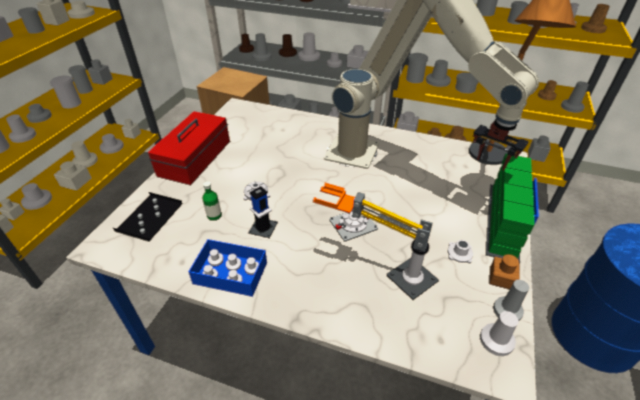

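View pics/b.png

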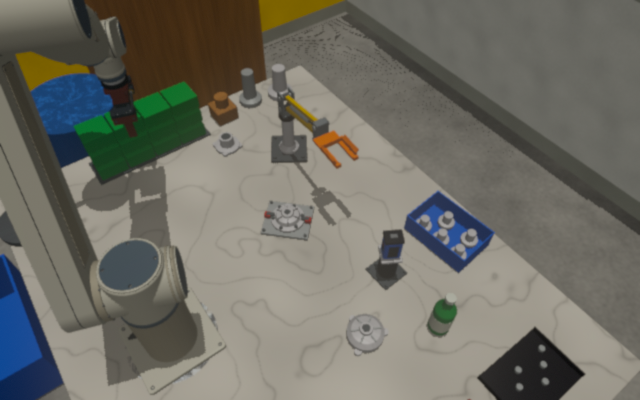

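The pictures show the driver in its holster (scene 260,205; side 390,250), the yoke with its open mouth towards −y, and the cover at (475,142). The landmarks agree with both views.

```bash
cat >> h.py <<'E'
def to(target,step=60):
    s=bot.state(); T=R.from_rotvec(s['ee_rot']).as_matrix(); d=T.T@(np.array(target,float)-s['position'])
    n=int(np.ceil(np.linalg.norm(d)/step)); y=np.degrees(np.arctan2(T[1,1],T[0,1]))
    print('pos',s['position'].round(1),'yaw of tool y deg',round(y,2),'tilt',round(np.degrees(np.arccos(-T[2,2])),2),'F',np.array(s['contact_force']).round(1),'w',round(s['width'],1),'t',s['clock'],'\n total cm',(d/10).round(2),'rows',n,'per row',(d/10/max(n,1)).round(2))
E
python3 -c "
from h import *
to([202,592,380]);to([570,-186,380])"
```

```text
pos [201.8 591.5 222.7] yaw of tool y deg 71.16 tilt 0.0 F [ 0.1  0.  -0.7] w 87.6 t 1.4 
 total cm [ -0.     0.05 -15.73] rows 3 per row [-0.    0.02 -5.24]
pos [201.8 591.5 222.7] yaw of tool y deg 71.16 tilt 0.0 F [ 0.1  0.  -0.7] w 87.6 t 1.4 
 total cm [-59.95 -61.7  -15.73] rows 15 per row [-4.   -4.11 -1.05]
```

Emit:
arm_command(
  rows=[
    {"fingers": -1,"dp": [0,0,-5.5],"dr": [0,0,0]},
    {"fingers": -1,"dp": [0,0,-5.5],"dr": [0,0,0]},
    {"fingers": -1,"dp": [0,0,-5.5],"dr": [0,0,0]},
    {"fingers": -1,"dp": [-4,-4.1,0],"dr": [0,0,0]},
    {"fingers": -1,"dp": [-4,-4.1,0],"dr": [0,0,0]},
    {"fingers": -1,"dp": [-4,-4.1,0],"dr": [0,0,0]},
    {"fingers": -1,"dp": [-4,-4.1,0],"dr": [0,0,0]},
    {"fingers": -1,"dp": [-4,-4.1,0],"dr": [0,0,0]},
    {"fingers": -1,"dp": [-4,-4.1,0],"dr": [0,0,0]},
    {"fingers": -1,"dp": [-4,-4.1,0],"dr": [0,0,0]},
    {"fingers": -1,"dp": [-4,-4.1,0],"dr": [0,0,0]},
  ],
)

```text
clock: 2.78
position: [399.2, 176.0, 388.0]
ee_rot: [0.514, 3.098, 0.001]
contact_force: [0.6, 0.1, -0.2]
width: 87.6
grip_force: 0.0
```

Emit:
arm_command(
  rows=[
    {"fingers": -1,"dp": [-4,-4.1,0],"dr": [0,0,0]},
    {"fingers": -1,"dp": [-4,-4.1,0],"dr": [0,0,0]},
    {"fingers": -1,"dp": [-4,-4.1,0],"dr": [0,0,0]},
    {"fingers": -1,"dp": [-4,-4.1,0],"dr": [0,0,0]},
    {"fingers": -1,"dp": [-4,-4.1,0],"dr": [0,0,0]},
    {"fingers": -1,"dp": [-4,-4.1,0],"dr": [0,0,0]},
    {"fingers": -1,"dp": [-4,-4.1,0],"dr": [0,0,0]},
    {"fingers": -1,"dp": [0,0,0],"dr": [0,0,0]},
    {"fingers": -1,"dp": [0,0,0],"dr": [0,0,0]},
  ],
)

```text
clock: 3.9
position: [570.7, -184.0, 387.3]
ee_rot: [-0.515, -3.098, -0.001]
contact_force: [-0.7, 0.7, 0.2]
width: 87.7
grip_force: 0.0
```

```bash
cat > m1.py <<'E'
from h import *
np.set_printoptions(precision=1,suppress=True)
P={c:bot.camera(c) for c in ['wrist','side','scene']}
cv2.imwrite('pics/w1.png',cv2.cvtColor(P['wrist']['image'],cv2.COLOR_RGB2BGR))
to([605,-186,300]); print(P['wrist']['eye'])
for n in ['driver','driver_grip','holster']:
    rs=[]
    for c in P:
        L=bot.landmark_of(P[c],n)
        if L: print(n,c,L[0]['xy'],round(L[0]['conf'],2),atz(P[c],L[0]['xy'],{'driver':95,'driver_grip':145,'holster':0}[n])); rs.append(ray(P[c],L[0]['xy']))
    if len(rs)>1: print('   ',*tri(rs))
    O=bot.outline_of(P['wrist'],n)
    if O:
        m=O[0]['mask'].astype('uint8'); print('wrist outline',n,O[0]['conf'],m.sum(),cv2.minAreaRect(cv2.findNonZero(m)))
E
python3 m1.py
```

```text
pos [ 570.7 -183.   388. ] yaw of tool y deg 71.24 tilt 0.02 F [-1.   0.7  0.2] w 87.9 t 4.05 
 total cm [-3.3  0.8  8.8] rows 2 per row [-1.7  0.4  4.4]
[ 503.  -160.9  548.2]
driver wrist [322.8, 194.9] 0.56 [ 604.8 -183.8   95. ]
driver side [390.8, 251.3] 0.61 [ 617.4 -178.3   95. ]
driver scene [260.5, 208.3] 0.65 [ 596.2 -187.9   95. ]
    [ 606.4 -182.9  107. ] [4.207862397472643, 4.371188464799417, 1.3959163335917368]
wrist outline driver 0.67 2049 ((321.4615478515625, 202.19229125976562), (40.98826599121094, 54.716400146484375), 11.309932708740234)
driver_grip wrist [321.5, 202.9] 0.94 [ 604.  -186.7  145. ]
driver_grip side [390.9, 245.4] 0.86 [ 604.5 -184.4  145. ]
driver_grip scene [264.1, 198.1] 0.75 [ 588.3 -171.8  145. ]
    [ 599.2 -180.5  150.2] [6.6299528256535165, 6.4558343253220825, 12.934608758231205]
wrist outline driver_grip 0.6 2055 ((320.6526794433594, 201.46812438964844), (40.60783767700195, 55.49544906616211), 10.007980346679688)
holster wrist [320.7, 182.5] 0.92 [ 602.1 -184.7    0. ]
holster side [386.9, 267.6] 0.89 [ 618.7 -176.1    0. ]
holster scene [261.5, 226.2] 0.82 [ 599.8 -191.8    0. ]
    [ 606.9 -184.1   13.3] [7.097744760989104, 5.3367310943331, 3.6570182224925794]
wrist outline holster 0.96 1042 ((319.7449951171875, 182.2603759765625), (47.529441833496094, 49.61578369140625), 70.97439575195312)
```

View pics/w1.png

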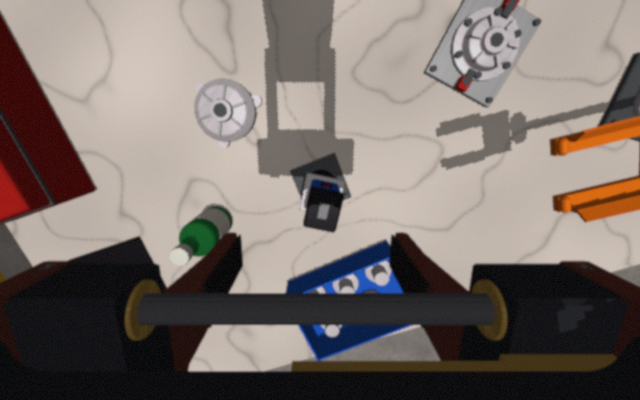

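The wrist view shows the driver at (322,202), cap top at the lower end, turned about 10–15° from the image axes. I'll rectify at the cap plane to read the yaw.

```bash
cat > m2.py <<'E'
from h import *
import sys
p=bot.camera('wrist')
def rect(z,c,half=70,sc=4):
    cor=[[c[0]-half,c[1]-half],[c[0]+half,c[1]-half],[c[0]+half,c[1]+half],[c[0]-half,c[1]+half]]
    src=np.float32([proj(p,[a,b,z]) for a,b in cor]); n=2*half*sc
    # image: right = -y, up = +x
    dst=np.float32([[n,n],[n,0],[0,0],[0,n]])
    return cv2.warpPerspective(p['image'],cv2.getPerspectiveTransform(src,dst),(n,n),flags=cv2.INTER_CUBIC)
a=rect(190,(605,-186),50,8)[:,:,::-1]
b=rect(4,(605,-186),80,5)[:,:,::-1][:,:,:]
b=cv2.resize(b,(600,600))[:, :]; a=cv2.resize(a,(600,600))
o=cv2.resize(np.hstack([a,b]),(800,400)); 
for i in range(0,800,40): cv2.line(o,(i,0),(i,4),(0,0,255),1)
cv2.imwrite('pics/r1.png',o)
E
python3 m2.py
```

```text
(no output)
```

View pics/r1.png

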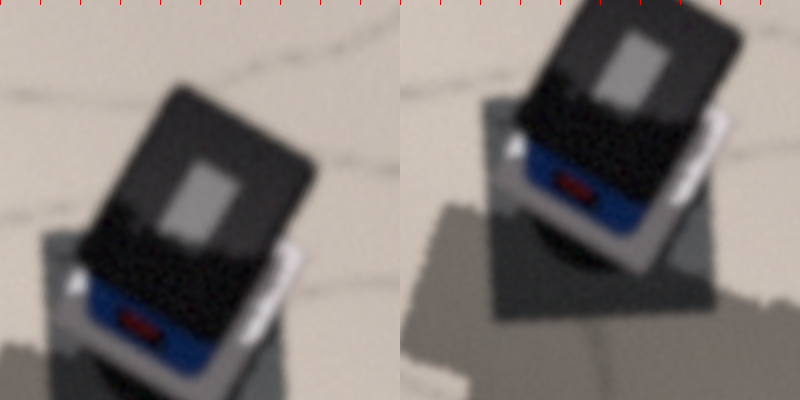

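The cap corners in the left panel, about (180,85), (318,168), (80,255) and (218,338), put the axis at (602,−186). Driver x is at −30.7° and driver y at 59.3°. I'll turn 12° and descend.

Emit:
arm_command(
  rows=[
    {"fingers": -1,"dp": [0,0,0],"dr": [0,0,0.104]},
    {"fingers": -1,"dp": [0,0,0],"dr": [0,0,0.104]},
    {"fingers": -1,"dp": [-1.4,0.7,5],"dr": [0,0,0]},
    {"fingers": -1,"dp": [-1.4,0.7,5],"dr": [0,0,0]},
    {"fingers": -1,"dp": [0,0,4.8],"dr": [0,0,0]},
    {"fingers": -1,"dp": [0,0,0],"dr": [0,0,0]},
    {"fingers": -1,"dp": [0,0,0],"dr": [0,0,0]},
  ],
)

```text
clock: 5.58
position: [603.2, -186.9, 241.5]
ee_rot: [0.833, 3.027, -0.0]
contact_force: [1.4, -0.8, 0.2]
width: 87.9
grip_force: 0.0
```

```bash
python3 -c "
from h import *
to([602.3,-186,130])"
```

```text
pos [ 603.2 -186.9  241.5] yaw of tool y deg 59.24 tilt 0.12 F [ 1.4 -0.8  0.2] w 87.9 t 5.575 
 total cm [ 0.15  0.03 11.15] rows 2 per row [0.08 0.01 5.58]
```

Emit:
arm_command(
  rows=[
    {"fingers": -1,"dp": [0.1,0,3.7],"dr": [0,0,0]},
    {"fingers": -1,"dp": [0,0,3.7],"dr": [0,0,0]},
    {"fingers": -1,"dp": [0,0,3.7],"dr": [0,0,0]},
    {"fingers": -1,"dp": [0,0,0],"dr": [0,0,0]},
    {"fingers": 1,"dp": [0,0,0],"dr": [0,0,0]},
    {"fingers": 1,"dp": [0,0,0],"dr": [0,0,0]},
    {"fingers": 1,"dp": [0,0,0],"dr": [0,0,0]},
    {"fingers": 1,"dp": [0,0,0],"dr": [0,0,0]},
    {"fingers": 1,"dp": [0,0,0],"dr": [0,0,0]},
    {"fingers": 1,"dp": [0,0,0],"dr": [0,0,0]},
  ],
  newtons=45,
)

```text
clock: 6.82
position: [601.8, -185.8, 129.1]
ee_rot: [0.833, 3.028, 0.001]
contact_force: [0.1, 1.9, 3.5]
width: 43.5
grip_force: 44.9
```

Emit:
arm_command(
  rows=[
    {"fingers": 1,"dp": [0,0,-1],"dr": [0,0,0]},
    {"fingers": 1,"dp": [0,0,-2],"dr": [0,0,0]},
    {"fingers": 1,"dp": [0,0,-3],"dr": [0,0,0]},
    {"fingers": 1,"dp": [0,0,-4],"dr": [0,0,0]},
    {"fingers": 1,"dp": [0,0,-4],"dr": [0,0,0]},
    {"fingers": 1,"dp": [0,0,-4],"dr": [0,0,0]},
    {"fingers": 1,"dp": [0,0,-2],"dr": [0,0,0]},
    {"fingers": 1,"dp": [0,0,-0.5],"dr": [0,0,0]},
    {"fingers": 1,"dp": [0,0,0],"dr": [0,0,0]},
    {"fingers": 1,"dp": [0,0,0],"dr": [0,0,0]},
    {"fingers": 1,"dp": [0,0,0],"dr": [0,0,0]},
  ],
)

```text
clock: 8.2
position: [601.0, -185.9, 332.5]
ee_rot: [-0.833, -3.027, -0.0]
contact_force: [0.8, -0.1, -5.2]
width: 43.2
grip_force: 45.0
```

```bash
cat > m3.py <<'E'
from h import *
np.set_printoptions(precision=1,suppress=True)
P={c:bot.camera(c) for c in ['wrist','side','scene']}
to([624,-60,327])
for n in ['yoke_seat','yoke_mouth','balancer','cover_mid','driver','driver_grip']:
    rs=[]
    for c in P:
        L=bot.landmark_of(P[c],n)
        if L: print(n,c,L[0]['xy'],round(L[0]['conf'],2)); rs.append(ray(P[c],L[0]['xy']))
    if len(rs)>1: print('   ',*tri(rs))
cv2.imwrite('pics/w2.png',cv2.cvtColor(P['wrist']['image'],cv2.COLOR_RGB2BGR))
E
python3 m3.py
```

```text
pos [ 601.3 -186.   333.1] yaw of tool y deg 59.24 tilt 0.06 F [ 0.8  0.1 -5.7] w 43.8 t 8.35 
 total cm [ 4.5 12.   0.6] rows 3 per row [1.5 4.  0.2]
yoke_seat wrist [215.6, 234.2] 0.59
yoke_seat side [336.1, 154.1] 0.91
yoke_seat scene [330.8, 200.2] 0.91
    [580.1 -22.9 348.8] [180.8153198356804, 47.30992905693613, 161.7345540134491]
yoke_mouth wrist [609.3, 101.7] 0.74
yoke_mouth side [355.5, 160.1] 0.68
yoke_mouth scene [308.9, 185.0] 0.84
    [626.5  19.9 294.6] [4.408341457069945, 4.795483170617266, 1.068636541340556]
balancer wrist [200.0, 111.3] 0.28
balancer side [286.5, 151.5] 0.86
balancer scene [412.0, 277.3] 0.59
    [591.7 135.9 250.2] [353.10713955863775, 93.65618570726988, 335.79518004753334]
cover_mid side [285.5, 211.5] 0.9
cover_mid scene [353.8, 213.0] 0.77
    [467.1 141.4  58.6] [0.5622316604664253, 0.5622316604664674]
driver wrist [318.8, 232.4] 0.83
driver side [398.2, 207.7] 0.61
driver scene [256.2, 164.7] 0.95
    [ 602.2 -180.8  309.3] [3.717267713905084, 3.803137854529603, 2.2017032906100193]
driver_grip side [404.0, 200.0] 0.9
driver_grip scene [255.6, 154.3] 0.91
    [ 604.5 -184.   350.1] [7.9798146905179745, 7.97981469051809]
```

View pics/w2.png

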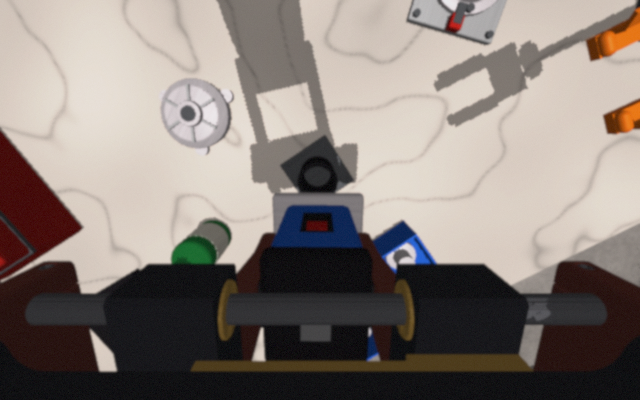

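The wrist view shows the driver held squarely with its collar at (318,215); the load is about 5.7 N. I'll approach the yoke mouth and turn to face it.

Emit:
arm_command(
  rows=[
    {"fingers": 1,"dp": [1,3,0],"dr": [0,0,0]},
    {"fingers": 1,"dp": [1.5,4,0],"dr": [0,0,0]},
    {"fingers": 1,"dp": [1.5,4,0],"dr": [0,0,0]},
    {"fingers": 1,"dp": [0.5,1,0],"dr": [0,0,0.143]},
    {"fingers": 1,"dp": [0,0,0],"dr": [0,0,0.143]},
    {"fingers": 1,"dp": [0,0,0],"dr": [0,0,0.143]},
    {"fingers": 1,"dp": [0,0,0],"dr": [0,0,0.143]},
    {"fingers": 1,"dp": [0,0,0],"dr": [0,0,0.143]},
    {"fingers": 1,"dp": [0,0,0],"dr": [0,0,0.143]},
    {"fingers": 1,"dp": [0,0,0],"dr": [0,0,0.143]},
    {"fingers": 1,"dp": [0,0,0],"dr": [0,0,0.146]},
    {"fingers": 1,"dp": [0,0,0],"dr": [0,0,0]},
  ],
)

```text
clock: 10.75
position: [624.1, -59.9, 333.7]
ee_rot: [2.342, 2.094, 0.0]
contact_force: [-0.1, 0.4, -4.3]
width: 43.7
grip_force: 45.0
```

```bash
sed -i 's/w2.png/w3.png/' m3.py; python3 m3.py
```

```text
pos [624.1 -59.9 333.7] yaw of tool y deg -6.33 tilt 0.0 F [ 0.2 -0.4 -4.8] w 43.6 t 10.9 
 total cm [-0.  -0.   0.7] rows 1 per row [-0.  -0.   0.7]
yoke_seat side [338.4, 154.8] 0.66
yoke_seat scene [326.4, 198.9] 0.63
    [629.9  86.6 257.8] [3.7556115870420417, 3.7556115870422904]
yoke_mouth scene [310.0, 184.6] 0.71
balancer side [289.0, 147.1] 0.83
balancer scene [411.0, 278.2] 0.74
    [659.2 406.6  10.2] [2.4852962822553373, 2.4852962822554714]
cover_mid wrist [189.4, 40.0] 0.88
cover_mid side [287.2, 211.9] 0.96
cover_mid scene [354.8, 213.3] 0.68
    [471.6 141.9  56.1] [3.884936990947802, 3.3416969336673796, 6.549131785582365]
driver wrist [321.2, 234.8] 0.73
driver side [382.7, 272.8] 0.67
driver scene [288.7, 179.6] 0.6
    [ 555.8 -153.5  138.7] [72.75216076464551, 76.00391195145149, 83.53354727731195]
driver_grip wrist [188.8, 42.3] 0.63
driver_grip side [377.1, 164.4] 0.92
driver_grip scene [283.9, 165.3] 0.65
    [623.5 -28.2 374.8] [75.56407756173485, 43.43833790886964, 34.70370717910775]
```

View pics/w3.png

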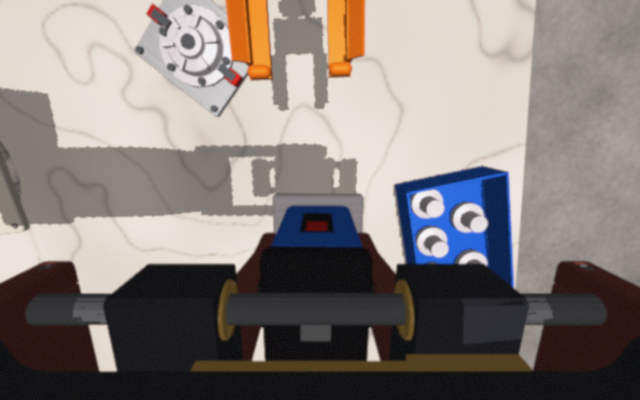

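The yoke's horns end at (259,72) and (340,70), slightly left of the driver's axis at column 318. I'll fit its centre line from the orange edges.

```bash
cat > m4.py <<'E'
from h import *
p=bot.camera('wrist'); h=cv2.cvtColor(p['image'],cv2.COLOR_RGB2HSV)
m=((h[:,:,0]>4)&(h[:,:,0]<19)&(h[:,:,1]>160)&(h[:,:,2]>60)); m[250:]=0
pin=[];pout=[];np.set_printoptions(precision=1,suppress=True)
for r in range(0,200,6):
    c=np.where(m[r,150:450])[0]+150
    if len(c)<20: continue
    g=np.diff(c); k=g.argmax()
    if g[k]<15: print(r,c[0],c[-1],'nogap'); continue
    i=[atz(p,(x,r),265)[:2] for x in (c[k]+.5,c[k+1]-.5)]; o=[atz(p,(x,r),286)[:2] for x in (c[0]-.5,c[-1]+.5)]
    pin.append(np.mean(i,0)); pout.append(np.mean(o,0))
    print(r,c[0],c[k],c[k+1],c[-1],'in',pin[-1],np.linalg.norm(i[0]-i[1]).round(1),'out',pout[-1],np.linalg.norm(o[0]-o[1]).round(1))
for q in (pin,pout):
    q=np.array(q); v=cv2.fitLine(q.astype('float32'),cv2.DIST_HUBER,0,.01,.01).ravel(); print('axis deg',np.degrees(np.arctan2(v[1],v[0])),'pt',v[2:])
to([627,20,327])
E
python3 m4.py
```

```text
0 226 265 328 363 in [627.7  94.5] 42.1 out [626.8  87. ] 85.1
6 227 266 328 363 in [627.5  90.9] 41.6 out [626.7  83.7] 84.9
12 227 266 328 363 in [627.1  87.3] 41.8 out [626.2  80.5] 85.3
18 228 266 328 363 in [626.6  83.7] 42.0 out [626.1  77.1] 85.1
24 229 267 328 363 in [626.5  80. ] 41.5 out [626.   73.8] 84.9
30 229 267 328 363 in [626.   76.4] 41.7 out [625.6  70.5] 85.3
36 230 267 329 363 in [625.9  72.6] 42.6 out [625.4  67.1] 85.0
42 231 268 329 363 in [625.7  68.8] 42.1 out [625.3  63.6] 84.8
48 231 268 329 363 in [625.3  65. ] 42.3 out [624.9  60.2] 85.2
54 232 269 329 362 in [625.1  61.2] 41.8 out [624.4  56.7] 84.3
60 236 270 329 349 in [625.   57.3] 41.3 out [621.1  53.6] 73.7
66 249 270 329 350 in [624.5  53.4] 41.5 out [625.1  49.5] 66.3
72 248 270 330 349 in [624.4  49.4] 42.4 out [624.  46.] 66.6
78 251 270 nogap
axis deg 85.74833 pt [625.7  69. ]
axis deg 85.95028 pt [625.4  67.5]
pos [624.1 -59.9 333.7] yaw of tool y deg -6.48 tilt 0.0 F [-0.   0.1 -5.3] w 43.5 t 11.85 
 total cm [ 8.  -0.6  0.7] rows 2 per row [ 4.  -0.3  0.3]
```

Emit:
arm_command(
  rows=[
    {"fingers": 1,"dp": [0,0,0],"dr": [0,0,-0.037]},
    {"fingers": 1,"dp": [2,-0.2,0],"dr": [0,0,0]},
    {"fingers": 1,"dp": [3,-0.3,0],"dr": [0,0,0]},
    {"fingers": 1,"dp": [2.2,-0.3,0],"dr": [0,0,0]},
    {"fingers": 1,"dp": [0.4,0,0],"dr": [0,0,0]},
    {"fingers": 1,"dp": [0,0,0],"dr": [0,0,0]},
    {"fingers": 1,"dp": [0,0,0],"dr": [0,0,0]},
  ],
)

```text
clock: 12.72
position: [622.0, 15.8, 333.7]
ee_rot: [2.305, 2.135, -0.0]
contact_force: [-0.5, 0.1, -4.7]
width: 43.5
grip_force: 45.0
```

```bash
cat >> m4.py <<'E'
t=bot.state()['position']; print('collar mid row?')
g=cv2.cvtColor(p['image'],cv2.COLOR_RGB2GRAY).astype(float)
for r in (198,201,204):
    d=np.diff(cv2.GaussianBlur(g,(3,3),0)[r,250:390]); print(r,d[:50].argmax()+250,d[:50].max(),d[90:].argmin()+340,d[90:].min(),d[90:].argmax()+340)
for z in (299,309): print(atz(p,(318.5,200),z),atz(p,(318.5,205),z))
cv2.imwrite('pics/w4.png',cv2.cvtColor(p['image'],cv2.COLOR_RGB2BGR))
E
python3 m4.py
```

```text
0 263 369 nogap
6 264 369 nogap
12 264 368 nogap
18 264 368 nogap
24 264 368 nogap
30 265 367 nogap
36 265 367 nogap
42 265 367 nogap
48 265 367 nogap
54 265 366 nogap
60 263 369 nogap
66 251 381 nogap
72 251 286 346 381 in [629.7 124.3] 42.4 out [629.4 120.9] 85.5
78 252 287 346 380 in [629.7 120.3] 41.9 out [629.1 117.2] 84.7
84 252 287 346 380 in [629.4 116.2] 42.1 out [628.8 113.6] 85.1
90 253 287 345 379 in [628.8 112.2] 41.6 out [628.6 109.9] 84.2
96 253 287 345 379 in [628.5 108.1] 41.8 out [628.3 106.1] 84.6
102 253 287 345 379 in [628.1 103.9] 42.0 out [628.  102.4] 85.0
108 253 287 345 379 in [627.8  99.7] 42.2 out [627.7  98.6] 85.5
114 254 288 345 378 in [627.9  95.5] 41.7 out [627.4  94.7] 84.5
120 254 288 345 378 in [627.6  91.2] 41.9 out [627.1  90.8] 85.0
126 252 288 344 377 in [626.9  86.9] 41.4 out [625.8  87. ] 86.1
132 254 288 344 377 in [626.5  82.6] 41.6 out [626.2  83. ] 85.2
138 255 288 344 377 in [626.2  78.1] 41.8 out [626.2  78.9] 84.9
144 255 288 344 376 in [625.9  73.7] 42.0 out [625.6  74.9] 84.7
150 255 288 344 376 in [625.5  69.2] 42.2 out [625.3  70.8] 85.1
156 255 288 344 376 in [625.2  64.6] 42.4 out [625.   66.7] 85.5
162 256 288 343 375 in [624.4  60.1] 41.9 out [624.6  62.5] 84.6
168 256 288 343 375 in [624.1  55.4] 42.1 out [624.3  58.3] 85.0
174 269 289 343 362 in [624.1  50.7] 41.6 out [624.  54.] 67.0
axis deg 85.42411 pt [626.9  87.2]
axis deg 85.29687 pt [627.   90.5]
pos [621.9  15.8 333.6] yaw of tool y deg -4.4 tilt 0.02 F [-0.7  0.8 -5.2] w 43.6 t 12.775 
 total cm [0.5 0.5 0.7] rows 1 per row [0.5 0.5 0.7]
collar mid row?
198 250 4.625 386 -5.3125 363
201 250 0.875 386 -3.625 363
204 275 1.125 384 -3.8125 363
[624.9  38.1 299. ] [624.6  34.5 299. ]
[625.   40.6 309. ] [624.7  37.2 309. ]
```

View pics/w4.png

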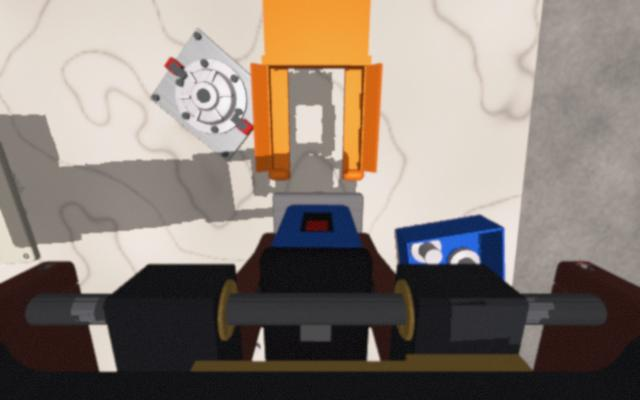

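The driver is lined up with the slot (yoke axis at column 316, collar centre at 318). I'll carry it in over the seat.

Emit:
arm_command(
  rows=[
    {"fingers": 1,"dp": [1,-0.05,0],"dr": [0,0,0]},
    {"fingers": 1,"dp": [1.5,-0.05,0],"dr": [0,0,0]},
    {"fingers": 1,"dp": [1.5,0,0],"dr": [0,0,0]},
    {"fingers": 1,"dp": [1.5,0,0],"dr": [0,0,0]},
    {"fingers": 1,"dp": [1.2,0,0],"dr": [0,0,0]},
    {"fingers": 1,"dp": [0.5,0,0],"dr": [0,0,0]},
    {"fingers": 1,"dp": [0,0,0],"dr": [0,0,0]},
    {"fingers": 1,"dp": [0,0,0],"dr": [0,0,0]},
  ],
)

```text
clock: 13.78
position: [626.4, 87.9, 333.7]
ee_rot: [2.304, 2.135, -0.0]
contact_force: [-0.0, -0.1, -4.8]
width: 44.0
grip_force: 45.0
```

Emit:
arm_command(
  rows=[
    {"fingers": 1,"dp": [0,0,0.5],"dr": [0,0,0]},
    {"fingers": 1,"dp": [0,0,0.6],"dr": [0,0,0]},
    {"fingers": 1,"dp": [0,0,0.6],"dr": [0,0,0]},
    {"fingers": 1,"dp": [0,0,0.6],"dr": [0,0,0]},
    {"fingers": 1,"dp": [0,0,0.5],"dr": [0,0,0]},
    {"fingers": 1,"dp": [0,0,0.4],"dr": [0,0,0]},
    {"fingers": 1,"dp": [0,0,0.4],"dr": [0,0,0]},
    {"fingers": 1,"dp": [0,0,0.4],"dr": [0,0,0]},
    {"fingers": 1,"dp": [0,0,0],"dr": [0,0,0]},
    {"fingers": 1,"dp": [0,0,0],"dr": [0,0,0]},
  ],
)

```text
clock: 15.02
position: [626.4, 88.4, 293.8]
ee_rot: [-2.304, -2.135, -0.0]
contact_force: [-0.4, -0.0, -4.7]
width: 43.5
grip_force: 45.0
```

```bash
cat > m5.py <<'E'
from h import *
import sys
np.set_printoptions(precision=1,suppress=True)
P={c:bot.camera(c) for c in ['scene','side','wrist']}
to([627,88,250])
for n in ['yoke_seat','driver','cover_mid']:
    rs=[]
    for c in ('scene','side'):
        L=bot.landmark_of(P[c],n)
        if L: print(n,c,L[0]['xy'],round(L[0]['conf'],2)); rs.append(ray(P[c],L[0]['xy']))
    if len(rs)>1: print('   ',*tri(rs))
a=P['scene']['image'][100:280,230:470]; b=P['wrist']['image'][:250,160:480]
o=np.hstack([cv2.resize(a,(400,300),interpolation=2),cv2.resize(b,(384,300),interpolation=2)])
cv2.imwrite(sys.argv[1],o[:,:,::-1])
E
python3 m5.py pics/s1.png
```

```text
pos [626.4  88.4 293.8] yaw of tool y deg -4.35 tilt 0.01 F [-1.  -0.8 -5.1] w 43.4 t 15.175 
 total cm [-0.   0.1  4.4] rows 1 per row [-0.   0.1  4.4]
yoke_seat scene [330.6, 197.3] 0.83
yoke_seat side [335.1, 158.1] 0.81
    [616.   91.4 251.9] [1.4921208689760215, 1.4921208689759813]
driver scene [327.8, 195.1] 0.78
driver side [342.2, 149.9] 0.84
    [636.4  87.2 277.3] [2.335916359335009, 2.335916359335011]
cover_mid scene [353.9, 212.3] 0.78
cover_mid side [286.3, 210.4] 0.58
    [469.2 141.1  63.7] [1.5393563692136134, 1.5393563692136882]
```

View pics/s1.png

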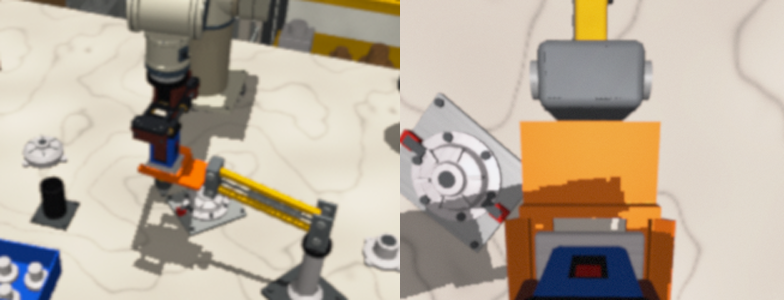

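The collar sits between the cheeks, just ahead of the back stop (right panel, 590,225). I'll keep easing it down and watch the force.

Emit:
arm_command(
  rows=[
    {"fingers": 1,"dp": [0,0,0.4],"dr": [0,0,0]},
    {"fingers": 1,"dp": [0,0,0.5],"dr": [0,0,0]},
    {"fingers": 1,"dp": [0,0,0.5],"dr": [0,0,0]},
    {"fingers": 1,"dp": [0,0,0.5],"dr": [0,0,0]},
    {"fingers": 1,"dp": [0,0,0.5],"dr": [0,0,0]},
    {"fingers": 1,"dp": [0,0,0.4],"dr": [0,0,0]},
    {"fingers": 1,"dp": [0,0,0.2],"dr": [0,0,0]},
    {"fingers": 1,"dp": [0,0,0],"dr": [0,0,0]},
    {"fingers": 1,"dp": [0,0,0],"dr": [0,0,0]},
    {"fingers": 1,"dp": [0,0,0],"dr": [0,0,0]},
  ],
)

```text
clock: 16.73
position: [626.3, 88.3, 263.8]
ee_rot: [-2.304, -2.135, -0.0]
contact_force: [0.6, -2.6, -3.0]
width: 43.4
grip_force: 45.0
```

Emit:
arm_command(
  rows=[
    {"fingers": 1,"dp": [0,0,0.4],"dr": [0,0,0]},
    {"fingers": 1,"dp": [0,0,0.5],"dr": [0,0,0]},
    {"fingers": 1,"dp": [0,0,0.5],"dr": [0,0,0]},
    {"fingers": 1,"dp": [0,0,0.5],"dr": [0,0,0]},
    {"fingers": 1,"dp": [0,0,0.3],"dr": [0,0,0]},
    {"fingers": 1,"dp": [0,0,0],"dr": [0,0,0]},
    {"fingers": 1,"dp": [0,0,0],"dr": [0,0,0]},
    {"fingers": 1,"dp": [0,0,0],"dr": [0,0,0]},
  ],
)

```text
clock: 17.73
position: [626.4, 88.5, 241.9]
ee_rot: [-2.304, -2.135, -0.001]
contact_force: [-0.8, -0.3, -1.7]
width: 43.4
grip_force: 45.0
```

Emit:
arm_command(
  rows=[
    {"fingers": 1,"dp": [0,0,0.4],"dr": [0,0,0]},
    {"fingers": 1,"dp": [0,0,0.5],"dr": [0,0,0]},
    {"fingers": 1,"dp": [0,0,0.5],"dr": [0,0,0]},
    {"fingers": 1,"dp": [0,0,0.3],"dr": [0,0,0]},
    {"fingers": 1,"dp": [0,0,0],"dr": [0,0,0]},
    {"fingers": 1,"dp": [0,0,0],"dr": [0,0,0]},
    {"fingers": 1,"dp": [0,0,0],"dr": [0,0,0]},
  ],
)

```text
clock: 18.6
position: [626.5, 88.4, 224.9]
ee_rot: [2.304, 2.135, 0.001]
contact_force: [1.6, 3.3, -0.1]
width: 43.3
grip_force: 45.0
```

```bash
cat > m6.py <<'E'
from h import *
np.set_printoptions(precision=1,suppress=True)
F=[];W=[];S=[]
for i in range(4):
    p=bot.camera('wrist'); F.append(bot.state()['contact_force']); L=bot.landmark_of(p,'cover_mid')
    if L: W.append((L[0]['conf'],atz(p,L[0]['xy'],50)))
    s=bot.camera('side'); L=bot.landmark_of(s,'cover_mid')
    if L: S.append((L[0]['conf'],atz(s,L[0]['xy'],50)))
    F.append(bot.state()['contact_force'])
print(np.mean(F,0),np.std(F,0)); print(W); print(S)
h=cv2.cvtColor(p['image'],cv2.COLOR_RGB2HSV)
m=((h[:,:,0]>4)&(h[:,:,0]<19)&(h[:,:,1]>160)&(h[:,:,2]>60)).astype('uint8'); 
to([627,88,200])
E
python3 m6.py
```

```text
[0.7 4.1 0.6] [0.7 0.3 0.7]
[(0.79, array([467.8, 137.7,  50. ])), (0.96, array([472.4, 141.3,  50. ])), (0.56, array([473.6, 141.2,  50. ])), (0.63, array([471.6, 139.5,  50. ]))]
[(0.88, array([485. , 143.7,  50. ])), (0.64, array([748.1, 220.2,  50. ])), (0.82, array([483.3, 151.4,  50. ]))]
pos [626.5  88.3 224.7] yaw of tool y deg -4.36 tilt 0.01 F [ 1.7  4.4 -0. ] w 43.8 t 19.4 
 total cm [-0.   0.1  2.5] rows 1 per row [-0.   0.1  2.5]
```

Emit:
arm_command(
  rows=[
    {"fingers": 1,"dp": [0.2,0,0],"dr": [0,0,0]},
    {"fingers": 1,"dp": [0.2,0,0],"dr": [0,0,0]},
    {"fingers": 1,"dp": [0,0,0],"dr": [0,0,0]},
    {"fingers": 1,"dp": [0,0,0],"dr": [0,0,0]},
    {"fingers": 1,"dp": [0,0,0],"dr": [0,0,0]},
  ],
)

```text
clock: 20.02
position: [626.4, 92.1, 224.5]
ee_rot: [-2.304, -2.135, 0.001]
contact_force: [-0.5, -2.0, -0.1]
width: 43.3
grip_force: 44.9
```

```bash
python3 m6.py; python3 m5.py pics/s2.png
```

```text
[-1.3 -2.8 -0.5] [0.7 0.4 0.5]
[(0.61, array([468.8, 137.2,  50. ])), (0.91, array([471.5, 138.9,  50. ])), (0.82, array([469.2, 139.5,  50. ])), (0.63, array([471.4, 140.6,  50. ]))]
[(0.62, array([470.4, 145.6,  50. ])), (0.93, array([479.6, 148.1,  50. ])), (0.78, array([478.7, 146.8,  50. ]))]
pos [626.6  92.4 224.6] yaw of tool y deg -4.36 tilt 0.02 F [-0.7 -3.1  0.2] w 43.6 t 20.825 
 total cm [-0.4  0.1  2.5] rows 1 per row [-0.4  0.1  2.5]
pos [626.6  92.3 224.7] yaw of tool y deg -4.36 tilt 0.01 F [-1.3 -3.  -0.3] w 43.6 t 20.975 
 total cm [-0.4  0.1 -2.5] rows 1 per row [-0.4  0.1 -2.5]
yoke_seat scene [328.5, 216.4] 0.81
yoke_seat side [336.5, 171.5] 0.91
    [630.5  94.2 179.3] [2.474323500649311, 2.474323500649454]
driver scene [326.9, 212.6] 0.64
driver side [339.6, 165.9] 0.58
    [638.   90.4 203. ] [2.23933897548914, 2.2393389754892414]
cover_mid scene [354.1, 210.2] 0.67
cover_mid side [288.0, 207.5] 0.8
    [473.6 140.3  77.6] [3.608882016405067, 3.6088820164050452]
```

View pics/s2.png

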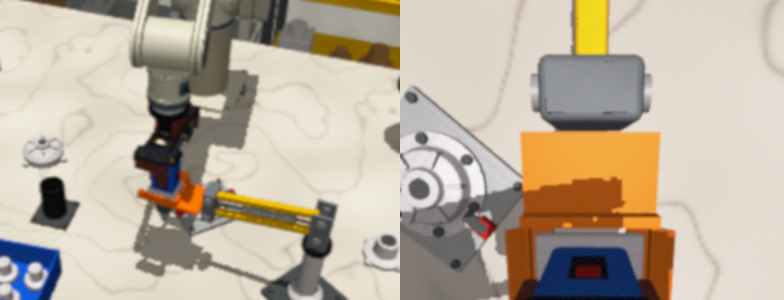

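The driver sits in the sunk yoke with its collar between the cheeks in both panels, and the vertical tool force is about zero. I'll swing the arm about its post.

Emit:
arm_command(
  rows=[
    {"fingers": 1,"dp": [0,-0.4,0],"dr": [0,0,0.0128]},
    {"fingers": 1,"dp": [0.01,-0.81,0],"dr": [0,0,0.0256]},
    {"fingers": 1,"dp": [0.01,-0.81,0],"dr": [0,0,0.0256]},
    {"fingers": 1,"dp": [0.01,-0.81,0],"dr": [0,0,0.0256]},
    {"fingers": 1,"dp": [0.01,-0.81,0],"dr": [0,0,0.0256]},
    {"fingers": 1,"dp": [0.01,-0.81,0],"dr": [0,0,0.0256]},
    {"fingers": 1,"dp": [0.01,-0.81,0],"dr": [0,0,0.0256]},
    {"fingers": 1,"dp": [0.01,-0.81,0],"dr": [0,0,0.0256]},
    {"fingers": 1,"dp": [0,0,0],"dr": [0,0,0]},
  ],
)

```text
clock: 22.4
position: [565.9, 103.0, 224.6]
ee_rot: [-2.498, -1.904, 0.002]
contact_force: [-2.0, -0.7, -1.2]
width: 43.7
grip_force: 44.9
```

Emit:
arm_command(
  rows=[
    {"fingers": 1,"dp": [0.01,-0.81,0],"dr": [0,0,0.0256]},
    {"fingers": 1,"dp": [0.01,-0.81,0],"dr": [0,0,0.0256]},
    {"fingers": 1,"dp": [0.01,-0.81,0],"dr": [0,0,0.0256]},
    {"fingers": 1,"dp": [0.01,-0.81,0],"dr": [0,0,0.0256]},
    {"fingers": 1,"dp": [0.01,-0.81,0],"dr": [0,0,0.0256]},
    {"fingers": 1,"dp": [0.01,-0.81,0],"dr": [0,0,0.0256]},
    {"fingers": 1,"dp": [0.01,-0.81,0],"dr": [0,0,0.0256]},
    {"fingers": 1,"dp": [0.01,-0.81,0],"dr": [0,0,0.0256]},
    {"fingers": 1,"dp": [0.01,-0.81,0],"dr": [0,0,0.0256]},
    {"fingers": 1,"dp": [0,0,0],"dr": [0,0,0]},
    {"fingers": 1,"dp": [0,0,0],"dr": [0,0,0]},
  ],
)

```text
clock: 23.78
position: [499.2, 130.0, 224.6]
ee_rot: [-2.7, -1.605, 0.001]
contact_force: [0.5, 3.5, 0.3]
width: 43.4
grip_force: 44.9
```

```bash
python3 m6.py; python3 m4.py
```

```text
[0.6 2.8 0.2] [0.3 0.4 0.4]
[(0.96, array([469.7, 141.6,  50. ])), (0.82, array([470.4, 139.1,  50. ])), (0.69, array([472.1, 140.3,  50. ])), (0.8, array([470.4, 143.5,  50. ]))]
[(0.91, array([476.9, 141.3,  50. ])), (0.63, array([476.4, 145.1,  50. ])), (0.97, array([486.7, 144. ,  50. ]))]
pos [499.5 129.8 224.7] yaw of tool y deg -28.56 tilt 0.0 F [ 0.3  2.7 -0.4] w 43.4 t 24.575 
 total cm [ 2.4 13.2  2.5] rows 3 per row [0.8 4.4 0.8]
108 293 343 nogap
114 262 376 nogap
120 262 375 nogap
126 262 375 nogap
132 263 375 nogap
138 263 374 nogap
144 263 374 nogap
150 263 374 nogap
156 264 373 nogap
162 264 373 nogap
168 265 373 nogap
174 264 373 nogap
180 260 376 nogap
186 261 376 nogap
192 248 274 360 389 in [520.4 168.7] 35.6 out [523.  172.6] 49.1
198 249 271 364 388 in [519.4 166.3] 38.7 out [522.  170.7] 48.6
axis deg 66.32307 pt [519.9 167.5]
axis deg 61.670948 pt [522.5 171.6]
pos [499.5 129.8 224.7] yaw of tool y deg -28.56 tilt 0.0 F [ 0.4  2.6 -0.2] w 43.6 t 24.625 
 total cm [ -3.5  16.4 -10.2] rows 4 per row [-0.9  4.1 -2.6]
collar mid row?
198 270 12.875 346 -28.0 388
201 271 12.6875 346 -25.5625 388
204 271 11.6875 362 -9.9375 388
[523.1 173.  299. ] [522.4 171.6 299. ]
[524.2 175.2 309. ] [523.6 174.  309. ]
```

Emit:
arm_command(
  rows=[
    {"fingers": 1,"dp": [0.02,-0.81,0],"dr": [0,0,0.0256]},
    {"fingers": 1,"dp": [0.02,-0.81,0],"dr": [0,0,0.0256]},
    {"fingers": 1,"dp": [0.02,-0.81,0],"dr": [0,0,0.0256]},
    {"fingers": 1,"dp": [0.1,-0.2,0],"dr": [0,0,0.006]},
    {"fingers": 1,"dp": [0,0,0],"dr": [0,0,0]},
    {"fingers": 1,"dp": [0,0,0],"dr": [0,0,0]},
    {"fingers": 1,"dp": [0,0,0],"dr": [0,0,0]},
  ],
)

```text
clock: 25.5
position: [477.2, 144.2, 224.4]
ee_rot: [-2.765, -1.492, 0.002]
contact_force: [-2.2, 0.3, 0.4]
width: 43.9
grip_force: 44.9
```

```bash
python3 m6.py; python3 m5.py pics/s3.png
```

```text
[-2.2 -0.7 -0.2] [0.5 0.3 0.5]
[(0.92, array([468.5, 137.1,  50. ])), (0.62, array([470.3, 136.5,  50. ])), (0.61, array([466.1, 141.1,  50. ])), (0.94, array([472.1, 141.8,  50. ]))]
[(0.56, array([471.5, 146.2,  50. ])), (0.79, array([477.4, 148.3,  50. ])), (0.96, array([478.2, 140.9,  50. ])), (0.71, array([472.4, 144.6,  50. ]))]
pos [477.6 144.4 224.7] yaw of tool y deg -33.3 tilt 0.01 F [-2.9 -0.9 -0.9] w 43.8 t 26.3 
 total cm [ 3.5 15.6  2.5] rows 3 per row [1.2 5.2 0.8]
pos [477.5 144.4 224.7] yaw of tool y deg -33.3 tilt 0.01 F [-2.3 -1.5  0.3] w 43.8 t 26.45 
 total cm [ 3.5 15.6 -2.5] rows 3 per row [ 1.2  5.2 -0.8]
yoke_seat side [284.2, 183.4] 0.62
driver scene [353.6, 187.2] 0.66
driver side [290.2, 178.0] 0.69
    [489.5 137.6 206.7] [0.963329153347921, 0.9633291533479272]
cover_mid scene [458.0, 251.5] 0.7
cover_mid side [285.3, 209.7] 0.56
    [501.9 421.3 -92.6] [154.6747961795928, 154.6747961795929]
```

View pics/s3.png

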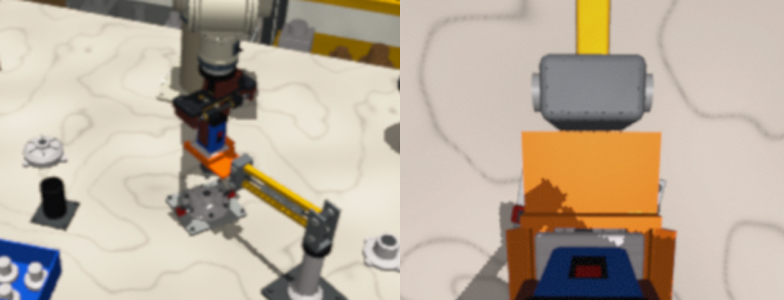

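The driver hangs over the cover, the yoke looks square, and the tool force is near zero. I'll ease the grip, then open.

Emit:
arm_command(
  rows=[
    {"fingers": 1,"dp": [0,0,0],"dr": [0,0,0]},
    {"fingers": 1,"dp": [0,0,0],"dr": [0,0,0]},
    {"fingers": 1,"dp": [0,0,0],"dr": [0,0,0]},
    {"fingers": 1,"dp": [0,0,0],"dr": [0,0,0]},
  ],
  newtons=4,
)

```text
clock: 27.25
position: [477.9, 144.4, 224.8]
ee_rot: [2.765, 1.492, 0.001]
contact_force: [-0.3, -1.8, -0.1]
width: 44.1
grip_force: 4.0
```

```bash
python3 m6.py
```

```text
[ 0.3 -1.4 -0.1] [0.7 0.6 0.6]
[(0.68, array([468.7, 140.5,  50. ])), (0.8, array([468.9, 136.9,  50. ])), (0.75, array([471.4, 138.7,  50. ])), (0.97, array([473.1, 140.7,  50. ]))]
[(0.58, array([476. , 151.8,  50. ])), (0.67, array([473.5, 145.2,  50. ])), (0.68, array([489.8, 153.1,  50. ])), (0.92, array([471.8, 139.2,  50. ]))]
pos [477.6 144.4 224.7] yaw of tool y deg -33.3 tilt 0.0 F [ 0.1 -1.5 -0.2] w 43.9 t 28.05 
 total cm [ 3.5 15.6  2.5] rows 3 per row [1.2 5.2 0.8]
```

Balanced. Opening the fingers, then straight up.

Emit:
arm_command(
  rows=[
    {"fingers": -0.3,"dp": [0,0,0],"dr": [0,0,0]},
    {"fingers": -0.6,"dp": [0,0,0],"dr": [0,0,0]},
    {"fingers": -0.6,"dp": [0,0,0],"dr": [0,0,0]},
    {"fingers": -0.8,"dp": [0,0,0],"dr": [0,0,0]},
    {"fingers": -0.8,"dp": [0,0,0],"dr": [0,0,0]},
    {"fingers": -0.8,"dp": [0,0,0],"dr": [0,0,0]},
  ],
)

```text
clock: 28.8
position: [477.6, 144.4, 224.7]
ee_rot: [-2.765, -1.492, 0.0]
contact_force: [0.0, 0.2, 0.5]
width: 79.0
grip_force: 0.0
```

```bash
python3 m6.py; python3 m5.py pics/s4.png
```

```text
[ 0.   0.1 -0.1] [0.3 0.4 0.5]
[(0.69, array([468.3, 140.2,  50. ])), (0.85, array([467.5, 145.3,  50. ])), (0.87, array([469.2, 144. ,  50. ])), (0.64, array([470.7, 139.3,  50. ]))]
[(0.8, array([468.4, 142.1,  50. ])), (0.91, array([480. , 146.9,  50. ])), (0.71, array([474.1, 141. ,  50. ])), (0.65, array([478.6, 148.4,  50. ]))]
pos [477.6 144.4 224.7] yaw of tool y deg -33.3 tilt 0.0 F [-0.1 -0.3 -0.5] w 79.1 t 29.6 
 total cm [ 3.5 15.6  2.5] rows 3 per row [1.2 5.2 0.8]
pos [477.6 144.4 224.7] yaw of tool y deg -33.3 tilt 0.0 F [0.4 0.5 0.3] w 79.2 t 29.75 
 total cm [ 3.5 15.6 -2.5] rows 3 per row [ 1.2  5.2 -0.8]
yoke_seat scene [356.3, 189.2] 0.94
yoke_seat side [285.1, 185.6] 0.89
    [471.2 142.2 182.4] [2.9639425527306913, 2.9639425527307286]
driver scene [355.8, 187.2] 0.65
driver side [286.8, 178.7] 0.96
    [482.  144.1 202.5] [0.7646004068777662, 0.7646004068777679]
cover_mid scene [351.8, 211.8] 0.6
cover_mid side [436.8, 327.6] 0.7
    [ 522.9 -137.    24.1] [277.23700344673466, 277.23700344673483]
```

View pics/s4.png

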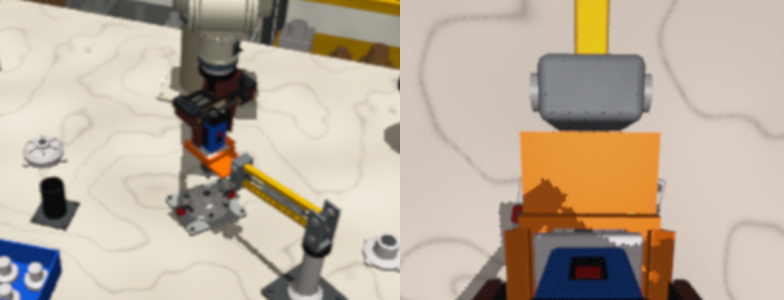

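Emit:
arm_command(
  rows=[
    {"fingers": -0.8,"dp": [0,0,-0.7],"dr": [0,0,0]},
    {"fingers": -0.8,"dp": [0,0,-1.5],"dr": [0,0,0]},
    {"fingers": -0.8,"dp": [0,0,-2],"dr": [0,0,0]},
    {"fingers": -0.8,"dp": [0,0,-3],"dr": [0,0,0]},
    {"fingers": -0.8,"dp": [0,0,-4],"dr": [0,0,0]},
    {"fingers": -0.8,"dp": [0,0,-4],"dr": [0,0,0]},
    {"fingers": -0.8,"dp": [0,0,-3],"dr": [0,0,0]},
    {"fingers": -0.8,"dp": [0,0,0],"dr": [0,0,0]},
    {"fingers": -0.8,"dp": [0,0,0],"dr": [0,0,0]},
    {"fingers": -0.8,"dp": [0,0,0],"dr": [0,0,0]},
    {"fingers": -0.8,"dp": [0,0,0],"dr": [0,0,0]},
  ],
)

```text
clock: 31.42
position: [477.2, 144.3, 405.7]
ee_rot: [-2.764, -1.492, 0.003]
contact_force: [0.1, 0.3, 0.1]
width: 79.0
grip_force: 0.0
```

```bash
python3 m5.py pics/s5.png
```

```text
pos [477.5 144.4 406.2] yaw of tool y deg -33.3 tilt 0.05 F [-0.1 -0.2 -0.7] w 79.0 t 31.575 
 total cm [ 3.5 15.6 15.6] rows 4 per row [0.9 3.9 3.9]
yoke_seat scene [355.2, 188.7] 0.69
yoke_seat side [283.4, 184.8] 0.63
    [469.2 141.3 185.1] [1.215303067005571, 1.2153030670056877]
driver scene [355.7, 187.7] 0.68
driver side [288.5, 178.4] 0.87
    [486.1 143.6 202.6] [2.1577146331429016, 2.157714633143001]
cover_mid scene [354.4, 213.4] 0.62
cover_mid side [227.9, 146.5] 0.64
    [467.7 243.9 182.4] [122.00126609079942, 122.00126609079933]
```

View pics/s5.png

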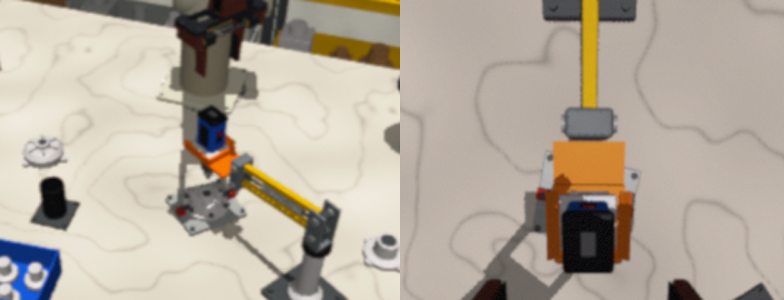

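The driver hangs upright and square in the yoke over the cover, still and clear of the gripper. I'm handing it in.

```bash
python3 -c "
from station import bot
print(bot.finish_job())"
```

```text
the job is handed in; nothing more can be done
None
```

I've handed the job in: the nut driver is hanging still in the sunk yoke, about 6 mm from the middle of the pump cover by my camera measurements, with the gripper well clear; no verdict came back.

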